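# Seat the snap cap of a sample vial in the guarded bench press

### The job

The vial on the small bench press still has its blue snap cap standing proud. Push the carriage all the way in under the ram by the outer face of its tab, reach through the window of the yellow guard and press the lever right down so that the ram seats the cap, let the lever spring back, then hook the carriage all the way out again by the inner face of the tab. Do it with the fingertips only: never pinch the tab, touch the guard, the vial or its cap, and leave the other things on the bench where they are.

Things in the scene. Friction and masses are not known exactly. Their poses are not given: they have to be found in the camera images.
- press: grey hand press, base 118 x 215 mm, fixed. Origin: on the bench under the ram; z up, y along the slideway from the black tab (-y) under the ram to the yellow guard (+y), yaw 0 to 0.35; at yaw 0 its -x side faces the robot. Head and lever pivot: y -43 to +25 mm, x -22 to +57 mm, 96 to 142 mm high. Column behind it at x 35 to 57 mm.
- guard: yellow hood 118 x 118 mm over the free end of the lever, not to be touched. Roof upper face slopes from 154 mm high at its -x edge to 166 mm at its +x edge; its square window, edged with black rubber, is 79 x 79 mm clear. Barred sides. Origin and axes as press.
- guard_window (a point): centre of the guard's window, at the level of its roof (158 mm above the bench): press frame (0, 80, 158) mm. Roof and rubber edge reach 3 mm above it at mid-window, 7 mm at the +x edge.
- lever_pad (a point): top centre of the lever's black ribbed pad, 36 x 40 mm, centred under the window (press frame about (0, 78, 153) mm at rest, so about 5 mm below the roof at mid-window). It swings down about 25 mm when the lever is pressed; below it is free space.
- lever (a joint): lever angle, rad: 0 = up (rest), 0.215 = down at its stop; a spring returns it. Pressing straight down on the pad takes about 3 N at first and 5 to 8 N while the cap goes on, then comes a firm stop. The ram moves 35 mm per rad, meets the proud cap after about 3 mm and seats it over the last 4.5 mm, so the lever must go right down.
- carriage (a joint): position of the loading carriage in m along the press's +y: 0 = fully out, 0.045 = fully in (home, the vial under the ram); starts fully out. Slides with about 1.5 N of friction and stays where it is left.
- tab_top (a point): centre of the upper edge of the carriage's black tab; moves with the carriage (press frame, mm: (0, -173, 62) fully out, (0, -128, 62) home). The tab is 38 mm wide (x), 14 mm thick (y), from 34 to 62 mm above the bench. From tab to nest runs a flat tongue, top 33 mm, underside 26 mm above the bench; outside the tab is free space over bench or over the tray rim (24 mm high).
- tab_outer: outer face plate of the tab (38 x 5 x 28 mm), on its -y side: push here towards +y. Origin at its centre; axes as the press's.
- tab_inner: inner face plate of the tab (38 x 5 x 28 mm), on its +y side, 121 mm from the vial's axis: hook it here towards -y. Origin at its centre; axes as the press's. Pressing both plates at once counts as pinching the tab.
- snap_vial: pale glass vial 22 mm in diameter, 45 mm high without the cap, with a white label band, standing loose in the white nest of the carriage. Origin: centre of its underside.
- nest (a point): centre of the nest's floor on the carriage, 33 mm above the bench, where the vial's underside belongs; the nest is a 36 x 36 x 16 mm white block.
- snap_cap (a joint): how far the blue snap cap (24 mm in diameter) has been pressed onto the vial, in m: 0 = standing proud, 0.004 = seated. It stays where it is pressed to; needs about 6 N from the ram.
- bulb_box: blue and white lamp carton 36 x 36 x 50 mm, a bystander near the organiser; origin under its centre.
- vial_0: sample vial with red cap, 20 mm in diameter, 64 mm high, a bystander in the blue rack; origin under its centre.
- vial_1: as vial_0, with white cap.
- vial_2: as vial_0, with blue cap.
- scale_case: wooden case 34 x 85 x 14 mm, a bystander in the parts tray; origin under its centre.
- usb_stick: blue usb stick 56 x 18 x 9 mm, a bystander in the parts tray; origin under its centre.
- dust_cap: flat black dust cap, 42 mm in diameter, 9 mm high, a bystander in the parts tray; origin under its centre.

How it is judged (in metres and radians):
On the way, in this order (a step that is already met when the one before it is completed fails the run):
1. the carriage is pushed fully in (within 2 mm) (value of joint carriage above 0.043 m), for 0.2 s.
2. with the carriage in, the ram has seated the cap (within 0.8 mm) (value of joint snap_cap above 0.0032 m and value of joint carriage above 0.042 m), for 0.1 s.
3. the lever has sprung back up (value of joint lever below 0.02 rad), for 0.1 s.
At the end, for the whole second after the job is handed in: carriage fully out (within 3 mm), lever up (within 0.02 rad), cap seated (within 0.8 mm), vial at rest upright in its nest (within 4 mm and 0.1 rad) (value of joint carriage below 0.003 m and value of joint lever below 0.02 rad and value of joint snap_cap above 0.0032 m and distance between snap_vial and nest below 0.004 m and angle between snap_vial's own z axis and vertical below 0.1 rad and linear speed of snap_vial below 0.02 m/s); the robot touches nothing.
It fails at once if the robot touches the guard (contact force between guard and the arm above 0.5 N or contact force between guard and the fingers above 0.5 N).
It fails at once if the robot touches the vial or its cap (contact force between snap_vial and the arm above 0.5 N or contact force between snap_vial and the fingers above 0.5 N).
It fails at once if the vial is lifted out of its nest or tipped (z of snap_vial in the frame of nest above 0.006 m or angle between snap_vial's own z axis and vertical above 0.25 rad).
It fails at once if the tab is pinched between the fingers (contact force between each of tab_outer, tab_inner and the fingers above 1 N).
It fails at once if a bystander is moved more than 20 mm (distance of any of bulb_box, vial_0, vial_1, vial_2, scale_case, usb_stick, dust_cap from where it was at the start of the episode above 0.02 m).
It also fails if it takes over 51 s, if anything falls off the work surface, if the arm or the gripper's body presses on something with over 40 N, if the wrist force passes 120 N, or if a joint passes its speed limit or range.

### The arm

A 6-joint arm with a two-finger parallel gripper is mounted at the origin on the work surface; the furniture and walls round the work are solid. World frame = base frame: x ahead of the robot, y to its left, z up, the work surface at z = 0. Lengths are in m, angles in degrees, forces in N, time in s.
With the tool pointing down it reaches from about 0.4 to 0.825 m from the base axis. Payload 7 kg.
Tool frame: the origin (TCP) lies at the very end of the fingers, on their centre line; the grasp point (between the pads) lies 19 mm behind it; x points along the fingers, y is the direction in which the jaws open and shut, and the axes are right-handed (so a half turn about x gives the same grasp; the last joint's range is limited). The gripper opens to 88 mm and grips with 3 to 60 N. Pads are 19 mm wide; open, the fingers measure 130 mm over their backs; the gripper's body (78 mm by 193 mm) begins 47 mm behind the grasp point.
Start: joints at [-49.097, 20.546, 0.682, 0, -70.136, -16.507], TCP at [0.279, -0.615, 0.227] pointing down, gripper open.
Joint ranges: [-176.03, 176.03], [-82.01, 121.73], [-58.28, 71.71], [-173.87, 95.51], [-174.79, -0.11], [-173.66, 173.66]. Speed limits (degrees/s): [136.94, 136.94, 172.46, 180, 180, 180].

### API

Orientations are given as [roll, pitch, yaw] about the fixed x, y, z axes, in that order (R = Rz(yaw) Ry(pitch) Rx(roll)).
In Python, from plant import monitor, eyes, ticket gives the robot as it stands. The module is installed in compiled form; this text tells all that it offers.
- The arm moves only by the shell command python3 -m crank 'ROWS'. ROWS is JSON, a list of rows, each an object with "linear": the shift along the world's x, y, z in units of 60 mm (1.0 is 60 mm), a list of three; "rot": the turn, a rotation vector about the world's x, y, z in units of 5 degrees (1.0 is 5 degrees), a list of three; "hand": the opening, from 0 (shut) to 1 (fully open). In form: [{"linear": [tx, ty, tz], "rot": [ax, ay, az], "hand": hand}, ...]. A call has 1 to 20 rows; each row shifts and turns the pose as measured when the row begins; what a row does not reach is not made up. A row lasts 1/8 s, in which the tool goes at most 62.5 mm and 10.7 degrees, less where a joint would pass 70% of its speed; a pose out of reach is approached as far as the arm can. A call is refused whole if a number of a shift passes 1 or a number of a turn 1, either way. A call with a gripper value outside its range is refused whole. The fingers move at their own pace and stop on an object; the grip force is fixed at half the most. Time passes only in rows, so rows that do not move let the fingers close. It gives the time, the measured TCP pose, the force and the opening at its end, in the units of the state.
- monitor.get_obs(): the state, without advancing time (a new reading comes with each control period).
- eyes.snapshot(name): name is "side" or "top" or "wrist"; returns a dict with "image" (420x560x3 uint8, red, green, blue), "depth" (420x560 float32, m along the optical axis (not along the pixel's ray), 0 where there is no reading), "K" (3x3 intrinsics, pixels), "k1" (the pictures are not rectified: a ray, as slopes to the right and down, at radius r is drawn at 1 + k1 r^2 times it, then the intrinsics apply), "camera_from_world" (4x4, takes a point from world to camera coordinates); the wrist camera has in their place "hand_eye" (4x4, takes a point from camera to tool coordinates, whose origin is the TCP and whose axes are the tool frame's). Camera axes: x right, y up, looking along -z (the intrinsics and any distortion apply to the point x, -y, -z); pixel columns grow to the right and rows downward; lengths in m; the calibration is good to about 2 mm. A picture is of the moment at which its call begins: read the wrist's pose just before it.
- ticket.close_job(): hands the job in, once; it reports no verdict.
The state is a dict: "clock": time; "joint_pos": joint angles; "qvel": joint speeds; "tau": joint torques, N m; "tool_pos": TCP position; "orientation": TCP orientation; "force": force on the tool from outside, world axes, zero at the start; "moment": the same for the moment, N m; "opening": finger opening in m.
Only numpy, scipy, OpenCV 4.12 (cv2) and the standard library are available. Lean on these libraries where they do the work, as an engineer would, in place of code of your own. Each camera call takes 0.05 s, during which the arm holds its last target.

## Working session

There is one attempt and no reset: what is moved stays moved. The work goes in short steps, Python scripts to look and compute and a shell command to move; the robot and the scene stay as the last step left them, time stands still between calls to the robot, and variables do not carry over. Pictures are saved under pics/ and viewed, and the job is handed in when it is done.

```bash
mkdir -p pics; cat > h.py <<'E'
import numpy as np, cv2
from plant import monitor, eyes, ticket
from scipy.spatial.transform import Rotation as R
def snap(n,tag):
    o=monitor.get_obs(); s=eyes.snapshot(n)
    cv2.imwrite(f'pics/{tag}.png',s['image'][:,:,::-1])
    if n=='wrist':
        T=np.eye(4);T[:3,:3]=R.from_euler('xyz',o['orientation'],degrees=True).as_matrix();T[:3,3]=o['tool_pos']
        s['wfc']=T@s['hand_eye']
    else: s['wfc']=np.linalg.inv(s['camera_from_world'])
    np.savez(f'pics/{tag}.npz',**{k:v for k,v in s.items()})
    return s
def rays(s,uv):
    uv=np.atleast_2d(np.array(uv,float)).reshape(-1,1,2)
    k1=float(s['k1']); p=cv2.undistortPoints(uv,np.array(s['K']),np.array([k1,0,0,0,0.])).reshape(-1,2)
    d=np.c_[p[:,0],-p[:,1],-np.ones(len(p))]
    W=s['wfc']; return W[:3,3], d@W[:3,:3].T
def onplane(s,uv,z):
    o,d=rays(s,uv); t=(z-o[2])/d[:,2]; return o+d*t[:,None]
def bydepth(s,uv):
    o,d=rays(s,uv); uv=np.atleast_2d(uv).astype(int)
    return o+d*s['depth'][uv[:,1],uv[:,0]][:,None]
E
python3 - <<'E'
from h import *
print(monitor.get_obs())
for n in ('side','top','wrist'):
    s=snap(n,n+'0'); print(n,s['K'],s['k1'],s['wfc'].round(3))
E
```

```text
{'clock': 0.0, 'joint_pos': array([-4.90957959e+01,  2.05909914e+01,  6.33324428e-01, -2.13663063e-02,
       -7.01357245e+01, -1.65084758e+01]), 'qvel': array([ 0.01805658,  0.01402964, -0.00875247,  0.01930724,  0.04263168,
        0.03092847]), 'tau': array([-1.62655720e-03, -5.82706690e+01,  2.93062806e+01,  6.99741706e+00,
        6.79110046e-03, -1.65055826e-04]), 'tool_pos': array([ 0.27859173, -0.61428044,  0.22562036]), 'orientation': array([ 94.37241541,  89.9044723 , 118.76086721]), 'force': array([ 0.17882214, -0.20646331, -0.45913804]), 'moment': array([ 0.0375028 , -0.01056808, -0.02373939]), 'opening': 0.08727045135253107}
side [[478.58005633   0.         282.94570426]
 [  0.         478.58005633 207.96151899]
 [  0.           0.           1.        ]] -0.09493051991144037 [[ 0.747 -0.334  0.575  1.153]
 [ 0.664  0.403 -0.629 -0.625]
 [-0.022  0.852  0.523  0.649]
 [ 0.     0.     0.     1.   ]]
top [[426.86119178   0.         282.96951948]
 [  0.         426.86119178 199.165804  ]
 [  0.           0.           1.        ]] -0.045605964470483804 [[ 0.016  0.997 -0.078  0.485]
 [-1.     0.018  0.018  0.031]
 [ 0.019  0.077  0.997  0.959]
 [ 0.     0.     0.     1.   ]]
wrist [[343.46722937   0.         279.84411312]
 [  0.         343.46722937 211.27407101]
 [  0.           0.           1.        ]] -0.05758747269704318 [[-0.413 -0.866 -0.282  0.201]
 [ 0.911 -0.392 -0.13  -0.649]
 [ 0.001 -0.311  0.951  0.383]
 [ 0.     0.     0.     1.   ]]
```

View pics/top0.png

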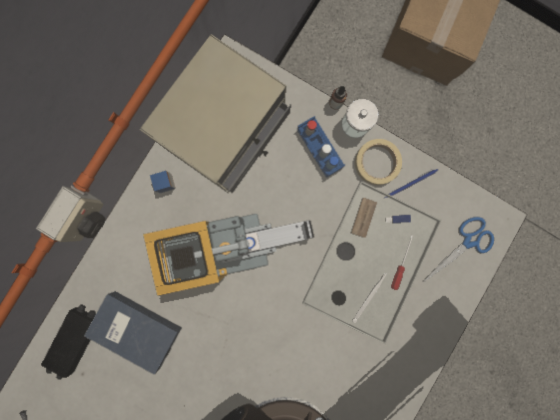

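View pics/side0.png

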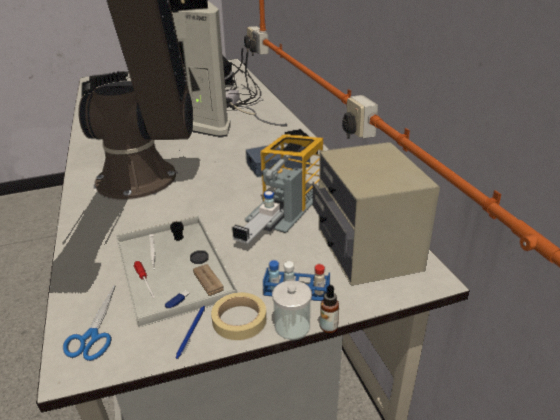

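View pics/wrist0.png

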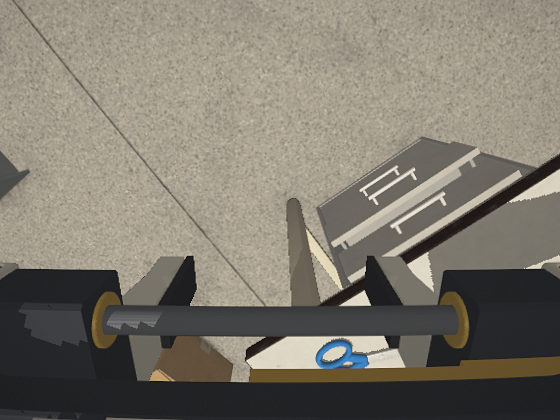

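```bash
python3 - <<'E'
import cv2,numpy as np
i=cv2.imread('pics/top0.png');c=i[195:305,135:325]
cv2.imwrite('pics/c1.png',cv2.resize(c,None,fx=4,fy=4,interpolation=cv2.INTER_CUBIC))
i=cv2.imread('pics/side0.png');c=i[120:260,220:340]
cv2.imwrite('pics/c2.png',cv2.resize(c,None,fx=4,fy=4,interpolation=cv2.INTER_CUBIC))
E
```

```text
(no output)
```

View pics/c1.png

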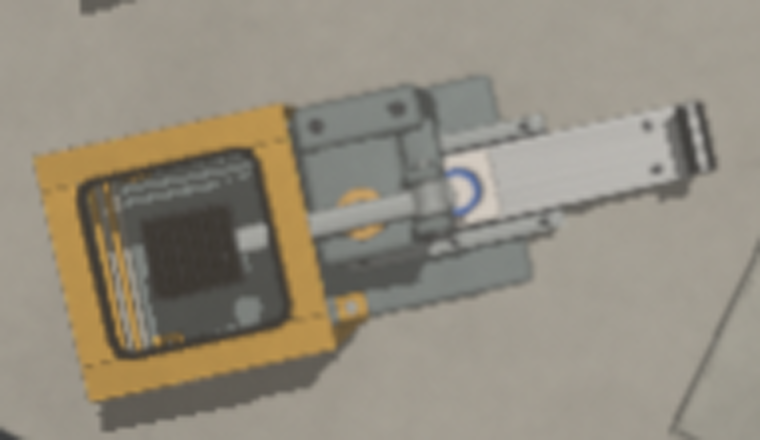

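View pics/c2.png

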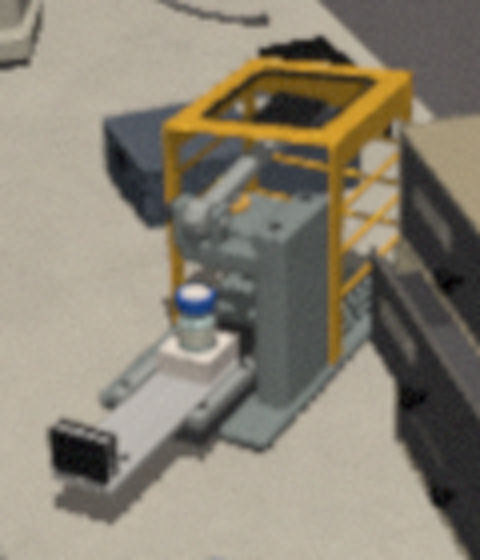

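```bash
python3 - <<'E'
from h import *
s=dict(np.load('pics/top0.npz'))
f=lambda a:np.array(a,float)/4+[135,195]-0.375
zs=[.166,.166,.154,.154]
C=np.array([onplane(s,f(p),z)[0] for p,z in zip([(35,157),(285,105),(335,347),(92,400)],zs)])
print('roof',C.round(4)); g=C.mean(0)
ey=(C[0]-C[1])+(C[3]-C[2]); ex=(C[1]-C[2])+(C[0]-C[3])
print('yaw',np.degrees(np.arctan2(-ey[0],ey[1])),np.degrees(np.arctan2(ex[1],ex[0])),'sizes',[np.linalg.norm((C[i]-C[i-1])[:2]) for i in range(4)])
# window
zw=[.1625,.1625,.1555,.1555]
print('win c',np.mean([onplane(s,f(p),z)[0] for p,z in zip([(80,183),(256,148),(290,322),(120,357)],zw)],0), 'roof c',g)
P=onplane(s,f([(678,107),(700,102),(716,168),(694,178)]),.062); print('tab',P.round(4),P.mean(0))
print('pad depth', bydepth(s,f((192,250)))); print('tabdepth',bydepth(s,f([(690,140),(697,140),(704,140)])))
print('padc',onplane(s,f([(142,222),(230,205),(245,280),(160,298)]),.153).mean(0))
s2=dict(np.load('pics/side0.npz'))
f2=lambda a:np.array(a,float)/4+[220,120]-0.375
print('side tab top outer', onplane(s2,f2([(52,430),(115,445)]),.062), onplane(s2,f2([(60,422),(117,432)]),.062))
print('side roof',onplane(s2,f2([(163,125),(343,145)]),[.154]),onplane(s2,f2([(410,72)]),.166),onplane(s2,f2([(343,145)]),.166))
E
```

```text
roof [[0.4778 0.2747 0.166 ]
 [0.5039 0.1596 0.166 ]
 [0.3919 0.1351 0.154 ]
 [0.3654 0.2476 0.154 ]]
yaw 13.021672272337865 12.95725197985317 sizes [np.float64(0.11562449050843081), np.float64(0.11799527240921596), np.float64(0.11467522253074701), np.float64(0.11558275124385599)]
win c [0.43473767 0.2045664  0.159     ] roof c [0.43477701 0.20422994 0.16      ]
tab [[ 0.5089 -0.0297  0.062 ]
 [ 0.5117 -0.0413  0.062 ]
 [ 0.4773 -0.0501  0.062 ]
 [ 0.4718 -0.0386  0.062 ]] [ 0.4924335 -0.0399291  0.062    ]
pad depth [[0.43558265 0.20349989 0.15210104]]
tabdepth [[ 0.49172474 -0.03654371  0.05822317]
 [ 0.49177393 -0.04013216  0.05957996]
 [ 0.49182899 -0.04377815  0.06012532]]
padc [0.43509523 0.20224682 0.153     ]
side tab top outer [[ 0.47664033 -0.05105287  0.062     ]
 [ 0.51395425 -0.03902316  0.062     ]] [[ 0.47422358 -0.04266987  0.062     ]
 [ 0.50576489 -0.02931836  0.062     ]]
side roof [[0.38829375 0.13520302 0.154     ]
 [0.49248629 0.18273692 0.154     ]] [[0.47322319 0.27315134 0.166     ]] [[0.50850804 0.16313506 0.166     ]]
```

```bash
cat >> h.py <<'E'
YAW=13.2
O=np.array([.453,.1275,0])
ey=np.array([-np.sin(np.radians(YAW)),np.cos(np.radians(YAW)),0]); ex=np.array([ey[1],-ey[0],0])
def W(x,y,z): return O+ex*x/1e3+ey*y/1e3+[0,0,z/1e3]
def rep(t=None):
    o=monitor.get_obs(); p=o['tool_pos']; d=p-O
    Rm=R.from_euler('xyz',o['orientation'],degrees=True).as_matrix()
    c=[np.array([0,0,-1.]),ex,None]; best=None
    for sg in (1,-1):
        x=np.array([0,0,-1.]);y=sg*ex;T=np.c_[x,y,np.cross(x,y)]
        print('rot units',sg,(R.from_matrix(T@Rm.T).as_rotvec(degrees=True)/5).round(3))
    print('t',o['clock'],'press mm',(d@ex*1e3).round(1),(d@ey*1e3).round(1),(p[2]*1e3).round(1),'F press',(o['force']@ex).round(2),(o['force']@ey).round(2),o['force'][2].round(2),'open',o['opening'],'J',o['joint_pos'].round(1))
    if t is not None: print('units to go',((W(*t)-p)/.06).round(3))
E
python3 -c "
from h import *
rep((0,-210,200))"
```

```text
rot units 1 [-1.5000e-02  6.0000e-03 -2.0238e+01]
rot units -1 [-6.0000e-03 -1.4000e-02  1.5762e+01]
t 0.15 press mm -339.2 -682.5 225.8 F press 0.3 0.85 -0.17 open 0.08781679381681552 J [-49.1  20.6   0.6  -0.  -70.1 -16.5]
units to go [ 3.706  8.958 -0.431]
```

```bash
python3 -m crank '[{"linear":[0.23,0.56,-0.02],"rot":[0,0,0.98],"hand":0},{"linear":[0.23,0.56,-0.02],"rot":[0,0,0.98],"hand":0},{"linear":[0.23,0.56,-0.02],"rot":[0,0,0.98],"hand":0},{"linear":[0.23,0.56,-0.02],"rot":[0,0,0.98],"hand":0},{"linear":[0.23,0.56,-0.02],"rot":[0,0,0.98],"hand":0},{"linear":[0.23,0.56,-0.02],"rot":[0,0,0.98],"hand":0},{"linear":[0.23,0.56,-0.02],"rot":[0,0,0.98],"hand":0},{"linear":[0.23,0.56,-0.02],"rot":[0,0,0.98],"hand":0},{"linear":[0.23,0.56,-0.02],"rot":[0,0,0.98],"hand":0},{"linear":[0.23,0.56,-0.02],"rot":[0,0,0.98],"hand":0},{"linear":[0.23,0.56,-0.02],"rot":[0,0,0.98],"hand":0},{"linear":[0.23,0.56,-0.02],"rot":[0,0,0.98],"hand":0}]'; python3 -c "
from h import *
rep((0,-210,200))"
```

```text
clock: 1.65
tool_pos: [0.4453, -0.199, 0.2074]
orientation: [91.1, 89.6, 176.0]
force: [0.9, -0.7, -0.3]
opening: 0.0003
rot units 1 [-1.0000e-01 -9.0000e-03 -3.2328e+01]
rot units -1 [ 0.006 -0.07   3.671]
t 1.65 press mm -82.1 -316.1 207.4 F press 0.67 -0.9 -0.27 open 0.00031623708156691807 J [ -0.9   3.8 -23.7  -0.  -62.9  -4.2]
units to go [ 0.928  2.035 -0.124]
```

```bash
python3 -m crank '[{"linear":[0.23,0.5,-0.03],"rot":[0,0,0.9],"hand":0},{"linear":[0.23,0.5,-0.03],"rot":[0,0,0.9],"hand":0},{"linear":[0.23,0.5,-0.03],"rot":[0,0,0.9],"hand":0},{"linear":[0.23,0.5,-0.03],"rot":[0,-0.07,0.9],"hand":0},{"linear":[0,0,0],"rot":[0,0,0],"hand":0}]'; python3 -c "
from h import *
rep((0,-210,200))
for n in ('top','wrist'): snap(n,n+'1')"
```

```text
clock: 2.28
tool_pos: [0.5018, -0.0727, 0.1995]
orientation: [146.4, 89.9, -109.9]
force: [-0.2, 0.1, -0.0]
opening: 0.0005
rot units 1 [6.0000e-03 1.8000e-02 3.5903e+01]
rot units -1 [ 0.011 -0.004 -0.097]
t 2.275 press mm 1.8 -206.0 199.5 F press -0.13 0.12 -0.01 open 0.00047904749700449986 J [ 14.    5.8 -22.5   0.1 -61.7  -0.4]
units to go [-0.014 -0.071  0.008]
```

View pics/wrist1.png

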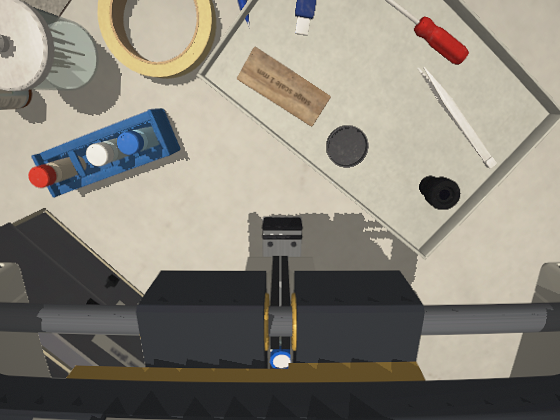

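View pics/top1.png

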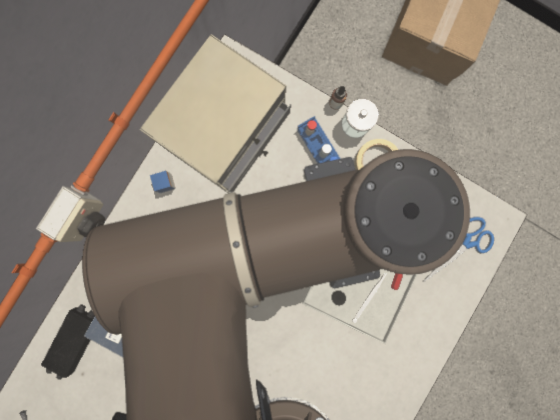

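```bash
python3 - <<'E'
from h import *
s=dict(np.load('pics/wrist1.npz'))
c=s['image'][195:290,220:350,::-1]
cv2.imwrite('pics/c3.png',cv2.resize(c,None,fx=5,fy=5,interpolation=cv2.INTER_CUBIC))
for z,uv in ((.062,[(263,218),(301,218),(263,232),(302,232),(282,240)]),):
    P=onplane(s,uv,z); d=P-O; print(np.c_[d@ex,d@ey].round(4))
P=bydepth(s,[(282,y) for y in range(212,262,3)]);d=P-O;print(np.c_[d@ex,d@ey,P[:,2]].round(4))
E
```

```text
[[ 0.0161 -0.1885]
 [-0.0184 -0.1887]
 [ 0.0162 -0.1748]
 [-0.0197 -0.1751]
 [-0.0014 -0.167 ]]
[[-1.700e-03 -1.741e-01  2.000e-04]
 [-1.700e-03 -1.704e-01 -5.000e-04]
 [-1.400e-03 -1.810e-01  4.000e-02]
 [-1.300e-03 -1.807e-01  4.780e-02]
 [-1.300e-03 -1.809e-01  5.680e-02]
 [-1.300e-03 -1.793e-01  6.030e-02]
 [-1.300e-03 -1.768e-01  6.180e-02]
 [-1.300e-03 -1.735e-01  6.070e-02]
 [-1.300e-03 -1.704e-01  6.060e-02]
 [-1.400e-03 -1.678e-01  6.140e-02]
 [-1.700e-03 -1.522e-01  3.210e-02]
 [-1.700e-03 -1.488e-01  3.190e-02]
 [-1.700e-03 -1.459e-01  3.310e-02]
 [-1.800e-03 -1.423e-01  3.260e-02]
 [-1.800e-03 -1.383e-01  3.130e-02]
 [ 0.000e+00 -2.163e-01  2.010e-01]
 [ 0.000e+00 -2.160e-01  2.039e-01]]
```

View pics/c3.png

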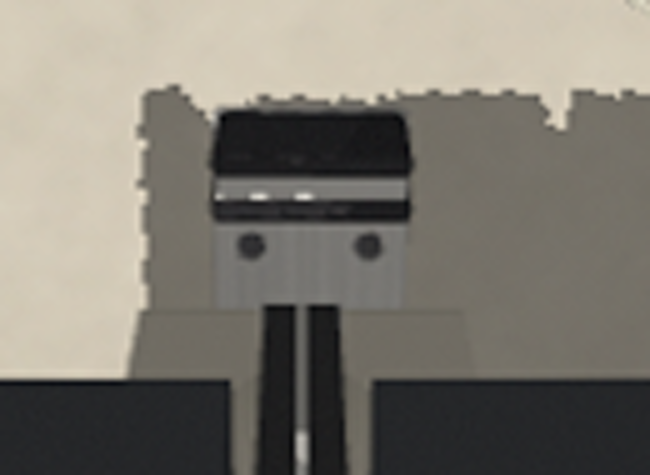

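```bash
python3 - <<'E'
from h import *
s=dict(np.load('pics/wrist1.npz'))
o=np.array([.0018,-.206,.1995])
for row in (262,275,290,310,330,350):
    P=bydepth(s,[(x,row) for x in (140,160,200,240,262,270,277,286,292,300,350,400,420)]);d=P-O
    print(row,[tuple(np.round(np.array([a,b,c])*1000).astype(int)) for a,b,c in (np.c_[d@ex,d@ey,P[:,2]]-o)])
E
```

```text
262 [(np.int64(161), np.int64(94), np.int64(-199)), (np.int64(138), np.int64(95), np.int64(-201)), (np.int64(90), np.int64(93), np.int64(-199)), (np.int64(44), np.int64(93), np.int64(-200)), (np.int64(8), np.int64(-12), np.int64(10)), (np.int64(4), np.int64(-12), np.int64(11)), (np.int64(1), np.int64(-10), np.int64(6)), (np.int64(-4), np.int64(-11), np.int64(8)), (np.int64(-7), np.int64(-11), np.int64(9)), (np.int64(-10), np.int64(-12), np.int64(10)), (np.int64(-83), np.int64(93), np.int64(-200)), (np.int64(-141), np.int64(93), np.int64(-201)), (np.int64(-164), np.int64(92), np.int64(-199))]
275 [(np.int64(164), np.int64(112), np.int64(-201)), (np.int64(33), np.int64(-39), np.int64(74)), (np.int64(22), np.int64(-39), np.int64(73)), (np.int64(11), np.int64(-39), np.int64(73)), (np.int64(4), np.int64(-39), np.int64(73)), (np.int64(4), np.int64(-9), np.int64(18)), (np.int64(1), np.int64(-10), np.int64(20)), (np.int64(-3), np.int64(-10), np.int64(20)), (np.int64(-6), np.int64(-10), np.int64(20)), (np.int64(-6), np.int64(-39), np.int64(74)), (np.int64(-20), np.int64(-39), np.int64(73)), (
[... 1767 characters left out ...]
64(90)), (np.int64(-29), np.int64(-33), np.int64(90)), (np.int64(-34), np.int64(-33), np.int64(89))]
350 [(np.int64(132), np.int64(142), np.int64(-108)), (np.int64(29), np.int64(-26), np.int64(89)), (np.int64(19), np.int64(-27), np.int64(90)), (np.int64(9), np.int64(-26), np.int64(88)), (np.int64(4), np.int64(-27), np.int64(89)), (np.int64(9), np.int64(176), np.int64(-151)), (np.int64(1), np.int64(150), np.int64(-120)), (np.int64(-8), np.int64(149), np.int64(-119)), (np.int64(-5), np.int64(-8), np.int64(67)), (np.int64(-5), np.int64(-27), np.int64(88)), (np.int64(-18), np.int64(-27), np.int64(89)), (np.int64(-30), np.int64(-27), np.int64(89)), (np.int64(-184), np.int64(219), np.int64(-200))]
```

```bash
python3 -m crank '[{"linear":[-0.03,-0.04,-0.6],"rot":[0,0,-0.09],"hand":0},{"linear":[0,0,-0.6],"rot":[0,0,0],"hand":0},{"linear":[0,0,-0.6],"rot":[0,0,0],"hand":0},{"linear":[0,0,-0.6],"rot":[0,0,0],"hand":0},{"linear":[0,0,-0.15],"rot":[0,0,0],"hand":0},{"linear":[0,0,0],"rot":[0,0,0],"hand":0}]'; python3 -c "
from h import *
rep((-1,-146,47))"
```

```text
clock: 3.12
tool_pos: [0.4984, -0.081, 0.045]
orientation: [-122.3, 89.8, -19.8]
force: [0.2, -0.1, 0.6]
opening: 0.0007
rot units 1 [ 5.3000e-02 -1.9000e-02 -3.5873e+01]
rot units -1 [0.012 0.034 0.127]
t 3.125 press mm -3.4 -213.3 45.0 F press 0.16 -0.12 0.61 open 0.0007058173266777502 J [ 13.2  16.  -33.8   0.2 -40.   -0.7]
units to go [-0.217  1.102  0.033]
```

```bash
python3 -m crank '[{"linear":[0.005,0.2,0],"rot":[0,0,0.1],"hand":0},{"linear":[-0.03,0.15,0],"rot":[0,0,0],"hand":0},{"linear":[-0.03,0.12,0],"rot":[0,0,0],"hand":0},{"linear":[-0.03,0.12,0],"rot":[0,0,0],"hand":0},{"linear":[-0.03,0.12,0],"rot":[0,0,0],"hand":0},{"linear":[-0.03,0.12,0],"rot":[0,0,0],"hand":0}]'; python3 -c "
from h import *
rep((-1,-146,47))"
```

```text
clock: 3.88
tool_pos: [0.4912, -0.0279, 0.0488]
orientation: [-103.9, 89.5, -0.8]
force: [1.1, -1.1, -1.7]
opening: 0.0003
rot units 1 [ 1.630e-01 -2.000e-03 -3.598e+01]
rot units -1 [0.001 0.104 0.02 ]
t 3.875 press mm 1.8 -160.0 48.8 F press 0.78 -1.3 -1.74 open 0.0002670515334849742 J [ 19.8  14.5 -35.5   0.3 -39.5  -7. ]
units to go [-0.098  0.217 -0.031]
```

```bash
python3 -m crank '[{"linear":[-0.05,0.1,-0.02],"rot":[0,0.05,0],"hand":0},{"linear":[-0.04,0.1,0],"rot":[0,0.05,0],"hand":0},{"linear":[-0.02,0.08,0],"rot":[0,0,0],"hand":0},{"linear":[-0.01,0.05,0],"rot":[0,0,0],"hand":0}]'; python3 -c "
from h import *
rep((-1,-146,47))"
```

```text
clock: 4.38
tool_pos: [0.4865, -0.0152, 0.0482]
orientation: [171.2, 89.2, -85.4]
force: [13.4, -28.1, -9.7]
opening: 0.0002
rot units 1 [-1.900e-02  2.380e-01  3.596e+01]
rot units -1 [ 0.152  0.012 -0.039]
t 4.375 press mm 0.0 -146.6 48.2 F press 6.6 -30.43 -9.69 open 0.0002223746231130739 J [ 22.   14.3 -36.2   1.1 -39.7  -9.5]
units to go [-0.019  0.006 -0.021]
```

```bash
python3 -m crank '[{"linear":[0,0,0],"rot":[0,0,0],"hand":0},{"linear":[0,0,0],"rot":[0,0,0],"hand":0},{"linear":[0.05,-0.2,0],"rot":[0.1,0,0],"hand":0},{"linear":[0.05,-0.2,0],"rot":[0,0,0],"hand":0},{"linear":[0,0,0.4],"rot":[0,0,0],"hand":0},{"linear":[0,0,0.6],"rot":[0,0,0],"hand":0},{"linear":[0,0,0.8],"rot":[0,0,0],"hand":0},{"linear":[0,0,0.7],"rot":[0,0,0],"hand":0},{"linear":[0,0,0],"rot":[0,0,0],"hand":0}]'; python3 - <<'E'
from h import *
rep((0,79,220))
s=snap('wrist','wrist2')
P=bydepth(s,[(282,y) for y in range(215,276,4)]);d=P-O;print(np.c_[d@ex,d@ey,P[:,2]].round(4))
E
```

```text
clock: 5.5
tool_pos: [0.4905, -0.0403, 0.2018]
orientation: [130.5, 89.6, -126.2]
force: [-0.2, -0.0, -0.8]
opening: 0.0005
rot units 1 [ 0.066  0.091 35.982]
rot units -1 [ 0.058 -0.042 -0.018]
t 5.5 press mm -1.8 -171.9 201.8 F press -0.22 0.01 -0.8 open 0.0005441608998365949 J [ 18.4   4.4 -23.9   0.2 -62.   -5.2]
units to go [-0.926  4.079  0.304]
[[-0.0053 -0.1354 -0.0009]
 [-0.0054 -0.1305 -0.0015]
 [-0.0054 -0.1261 -0.0006]
 [-0.0049 -0.1355  0.0372]
 [-0.0048 -0.1357  0.0487]
 [-0.0047 -0.1364  0.0608]
 [-0.0047 -0.1327  0.0617]
 [-0.0047 -0.1285  0.0614]
 [-0.0047 -0.1246  0.0619]
 [-0.0051 -0.1075  0.0333]
 [-0.0051 -0.1024  0.0322]
 [-0.003  -0.1804  0.2032]
 [-0.0029 -0.1819  0.2108]
 [-0.0029 -0.1822  0.2155]
 [-0.0029 -0.181   0.2171]
 [-0.0028 -0.1815  0.2219]]
```

View pics/wrist2.png

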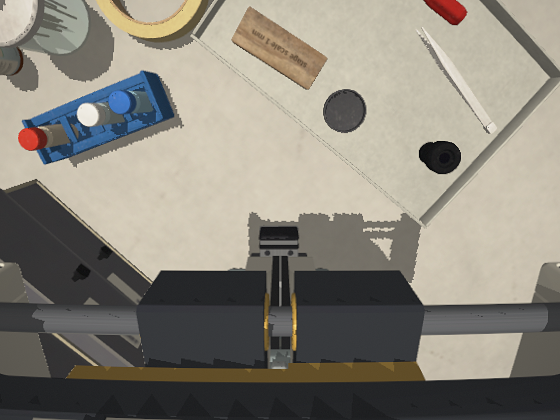

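```bash
python3 -m crank '[{"linear":[-0.1,0.45,0.2],"rot":[0.06,-0.04,0],"hand":0},{"linear":[-0.12,0.52,0.1],"rot":[0,0,0],"hand":0},{"linear":[-0.12,0.52,0],"rot":[0,0,0],"hand":0},{"linear":[-0.12,0.52,0],"rot":[0,0,0],"hand":0},{"linear":[-0.12,0.52,0],"rot":[0,0,0],"hand":0},{"linear":[-0.12,0.52,0],"rot":[0,0,0],"hand":0},{"linear":[-0.12,0.52,0],"rot":[0,0,0],"hand":0},{"linear":[-0.1,0.4,0],"rot":[0,0,0],"hand":0},{"linear":[0,0,0],"rot":[0,0,0],"hand":0}]'; python3 - <<'E'
from h import *
rep((0,79,220))
s=snap('wrist','wrist3');snap('side','side3')
E
```

```text
clock: 6.68
tool_pos: [0.4255, 0.2023, 0.2062]
orientation: [98.9, 88.7, -158.0]
force: [-0.6, -0.3, -0.1]
opening: 0.0001
rot units 1 [ -0.374  -0.151 -35.972]
rot units -1 [ 0.097 -0.238  0.026]
t 6.675 press mm -9.7 79.1 206.2 F press -0.62 -0.19 -0.1 open 8.247522727793046e-05 J [ 48.9   2.8 -24.7  -0.7 -63.7 -35.6]
units to go [0.157 0.035 0.23 ]
```

View pics/wrist3.png

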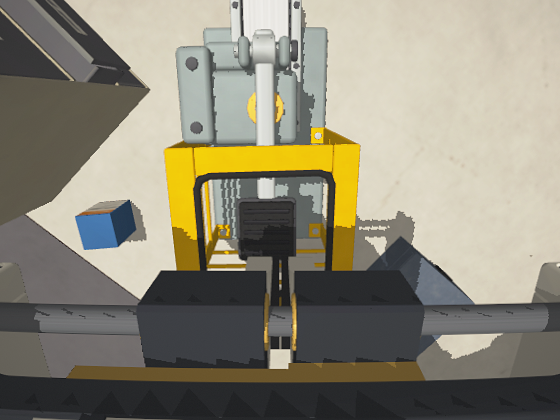

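View pics/side3.png

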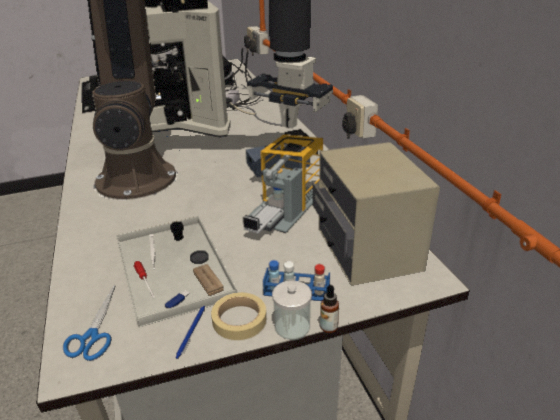

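```bash
python3 -m crank '[{"linear":[0.15,0.035,0.0],"rot":[0.1,-0.24,0.03],"hand":0},{"linear":[0,0,0],"rot":[0,0,0],"hand":0},{"linear":[0,0,0],"rot":[0,0,0],"hand":0}]'; python3 - <<'E'
from h import *
rep((0,79,220))
s=snap('wrist','wrist4')
im=s['image'][120:290,150:370,::-1]
cv2.imwrite('pics/c4.png',cv2.resize(im,None,fx=3.5,fy=3.5,interpolation=cv2.INTER_CUBIC))
E
```

```text
clock: 7.15
tool_pos: [0.4356, 0.2014, 0.2058]
orientation: [-103.3, 89.9, -0.3]
force: [-0.5, -0.1, 0.2]
opening: 0.0001
rot units 1 [ 1.7000e-02 -0.0000e+00 -3.5966e+01]
rot units -1 [0.    0.011 0.034]
t 7.15 press mm -0.1 75.9 205.8 F press -0.51 -0.03 0.19 open 8.725963445058453e-05 J [ 48.4   2.8 -25.    0.  -62.2 -35.4]
units to go [-0.01   0.05   0.237]
```

View pics/c4.png

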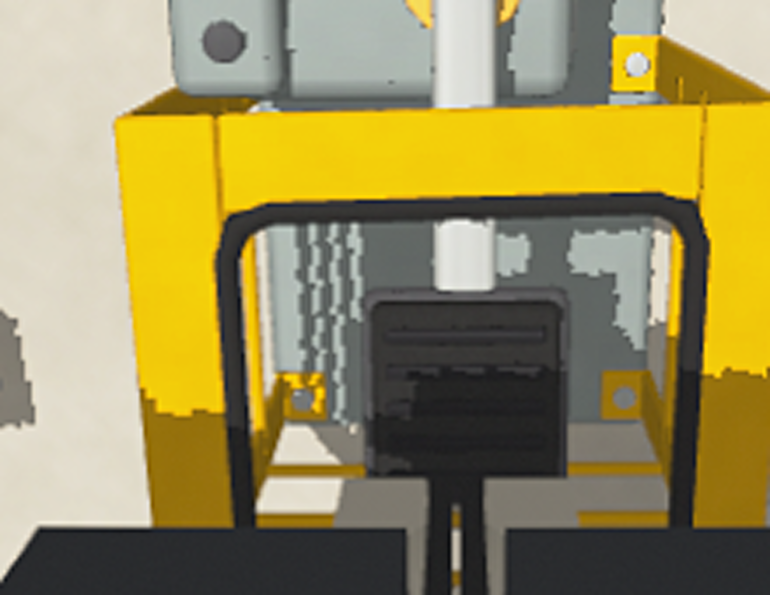

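```bash
python3 - <<'E'
from h import *
s=dict(np.load('pics/wrist4.npz'))
f=lambda x,y:[((x+.5)/3.5+150-.5,(y+.5)/3.5+120-.5)]
def p(n,uv,z):
    d=onplane(s,f(*uv),z)[0]-O; print(n,(d@ex*1e3).round(1),(d@ey*1e3).round(1))
p('rub left(+x)',(242,420),.164); p('rub right(-x)',(684,420),.156); p('near inner',(463,217),.159)
p('roof near edge',(460,105),.160)
p('pad l',(365,390),.153);p('pad r',(568,390),.153);p('pad near',(465,292),.153)
P=bydepth(s,[(x,y) for y in (215,225,235) for x in (262,272,283,300)]);d=P-O;print(np.c_[d@ex,d@ey,P[:,2]].round(4))
E
```

```text
rub left(+x) 38.2 75.0
rub right(-x) -42.9 78.6
near inner -1.6 39.0
roof near edge -1.1 19.5
pad l 16.8 73.6
pad r -21.3 73.7
pad near -2.0 54.4
[[ 0.0114  0.0629  0.1517]
 [ 0.0049  0.063   0.1513]
 [-0.0023  0.0629  0.1518]
 [-0.0134  0.0629  0.1518]
 [ 0.0115  0.0698  0.1519]
 [ 0.0049  0.0697  0.152 ]
 [-0.0023  0.0694  0.153 ]
 [-0.0135  0.0698  0.1521]
 [ 0.0115  0.0759  0.1542]
 [ 0.0049  0.0763  0.1531]
 [-0.0023  0.0765  0.1527]
 [-0.0135  0.0761  0.1537]]
```

```bash
python3 -m crank '[{"linear":[-0.02,0.01,-0.2],"rot":[0,0,0],"hand":0},{"linear":[0,0,-0.25],"rot":[0,0,0],"hand":0},{"linear":[0,0,-0.2],"rot":[0,0,0],"hand":0},{"linear":[0,0,0],"rot":[0,0,0],"hand":0}]'; python3 -c "
from h import *
rep((-1.5,77,153))"
```

```text
clock: 7.7
tool_pos: [0.4336, 0.2014, 0.1632]
orientation: [140.2, 90.0, -116.8]
force: [-0.9, 0.2, 0.4]
opening: 0.0003
rot units 1 [-7.0000e-03 -1.3000e-02 -3.5959e+01]
rot units -1 [ 0.008 -0.004  0.041]
t 7.7 press mm -2.0 76.3 163.2 F press -0.86 0.43 0.43 open 0.0002714476507191352 J [ 48.6   5.  -28.7   0.  -56.4 -35.6]
units to go [ 0.005  0.013 -0.17 ]
```

```bash
python3 -m crank '[{"linear":[0,0,-0.1],"rot":[0,0,0],"hand":0},{"linear":[0,0,-0.1],"rot":[0,0,0],"hand":0},{"linear":[0,0,-0.1],"rot":[0,0,0],"hand":0},{"linear":[0,0,-0.1],"rot":[0,0,0],"hand":0}]'; python3 -c "
from h import *
rep((-1.5,77,128))"
```

```text
clock: 8.2
tool_pos: [0.4345, 0.2027, 0.1391]
orientation: [-58.4, 89.9, 44.6]
force: [-4.5, 2.9, 6.6]
opening: 0.0004
rot units 1 [ 3.2000e-02  3.1000e-02 -3.5966e+01]
rot units -1 [-0.02   0.02   0.034]
t 8.2 press mm -0.9 77.5 139.1 F press -3.68 3.8 6.64 open 0.0004386060857884245 J [ 48.6   6.5 -30.5   0.  -52.8 -35.6]
units to go [-0.008 -0.01  -0.185]
```

```bash
python3 -m crank '[{"linear":[0,0,-0.09],"rot":[0,0,0],"hand":0},{"linear":[0,0,-0.09],"rot":[0,0,0],"hand":0},{"linear":[0,0,-0.06],"rot":[0,0,0],"hand":0}]'; python3 -c "
from h import *
rep((-1.5,77,128))"
```

```text
clock: 8.57
tool_pos: [0.4347, 0.2032, 0.1272]
orientation: [-71.7, 89.8, 31.4]
force: [-19.1, -3.1, 46.6]
opening: 0.0005
rot units 1 [ 5.8000e-02  3.5000e-02 -3.5984e+01]
rot units -1 [-0.022  0.037  0.016]
t 8.575 press mm -0.5 77.8 127.2 F press -19.32 1.34 46.65 open 0.0005465058645505238 J [ 48.7   7.3 -31.5   0.1 -51.  -35.6]
units to go [-0.013 -0.017  0.014]
```

```bash
python3 -m crank '[{"linear":[0,0,0],"rot":[0,0,0],"hand":0},{"linear":[0,0,0.1],"rot":[0,0,0],"hand":0},{"linear":[0,0,0.25],"rot":[0,0,0],"hand":0},{"linear":[0,0,0.3],"rot":[0,0,0],"hand":0},{"linear":[0,0,0.4],"rot":[0,0,0],"hand":0},{"linear":[0,0,0.3],"rot":[0,0,0],"hand":0},{"linear":[0,0,0],"rot":[0,0,0],"hand":0}]'; python3 - <<'E'
from h import *
rep((-1.5,-105,210))
s=snap('wrist','wrist5');snap('side','side5')
P=bydepth(s,[(x,y) for y in (215,225,235) for x in (262,272,283,300)]);d=P-O;print(np.c_[d@ex,d@ey,P[:,2]].round(4))
im=cv2.imread('pics/side5.png')[120:260,220:340]
cv2.imwrite('pics/c5.png',cv2.resize(im,None,fx=4,fy=4,interpolation=cv2.INTER_CUBIC))
E
```

```text
clock: 9.45
tool_pos: [0.4343, 0.2019, 0.2114]
orientation: [-94.7, 89.8, 8.5]
force: [0.5, -0.0, 0.0]
opening: 0.0008
rot units 1 [ 7.0000e-02  1.0000e-02 -3.5993e+01]
rot units -1 [-0.007  0.044  0.006]
t 9.45 press mm -1.2 76.7 211.4 F press 0.46 -0.13 0.04 open 0.0008477162150513369 J [ 48.7   2.3 -24.8   0.2 -62.8 -35.6]
units to go [ 0.687 -2.95  -0.023]
[[ 0.0108  0.0658  0.1514]
 [ 0.0041  0.0657  0.1515]
 [-0.0032  0.0661  0.1505]
 [-0.0146  0.0659  0.1509]
 [ 0.0109  0.0728  0.1518]
 [ 0.0042  0.0727  0.1519]
 [-0.0032  0.0726  0.1523]
 [-0.0147  0.0725  0.1525]
 [ 0.011   0.08    0.1519]
 [ 0.0042  0.0794  0.1534]
 [-0.0033  0.0797  0.1524]
 [-0.0147  0.0789  0.1544]]
```

View pics/c5.png

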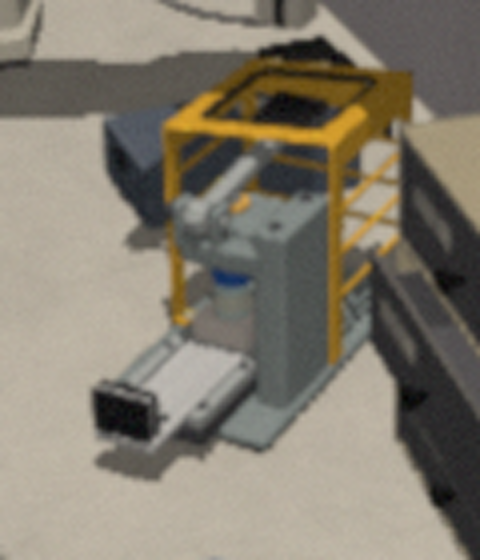

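View pics/wrist5.png

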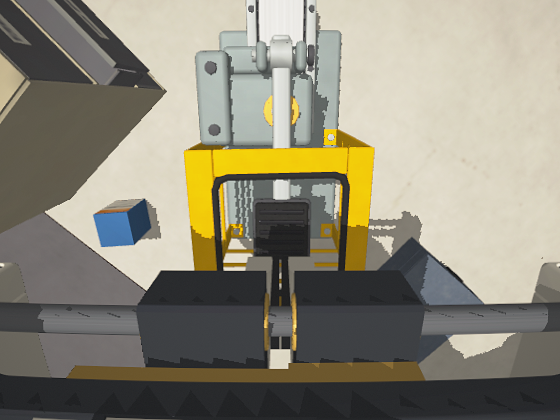

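```bash
python3 -m crank '[{"linear":[0.09,-0.4,0],"rot":[0,0.04,0],"hand":0},{"linear":[0.11,-0.5,0],"rot":[0,0,0],"hand":0},{"linear":[0.11,-0.5,0],"rot":[0,0,0],"hand":0},{"linear":[0.11,-0.5,0],"rot":[0,0,0],"hand":0},{"linear":[0.11,-0.5,0],"rot":[0,0,0],"hand":0},{"linear":[0.09,-0.4,0],"rot":[0,0,0],"hand":0},{"linear":[0,0,0],"rot":[0,0,0],"hand":0}]'; python3 - <<'E'
from h import *
rep((-2,-102,210))
E
```

```text
clock: 10.42
tool_pos: [0.4677, 0.0267, 0.2015]
orientation: [105.5, 89.2, -151.4]
force: [-1.2, -0.2, -0.6]
opening: 0.0005
rot units 1 [ -0.233  -0.127 -35.997]
rot units -1 [ 0.081 -0.148  0.002]
t 10.425 press mm -8.7 -101.5 201.5 F press -1.22 0.12 -0.62 open 0.0004886503684717832 J [ 27.5   2.4 -26.    0.  -62.5 -14.3]
units to go [0.11  0.017 0.142]
```

```bash
python3 -m crank '[{"linear":[0.11,0.01,0],"rot":[0.08,-0.15,0],"hand":0},{"linear":[0,0,0],"rot":[0,0,0],"hand":0},{"linear":[0,0,0],"rot":[0,0,0],"hand":0}]'; python3 - <<'E'
from h import *
rep((-2,-102,80))
s=snap('wrist','wrist6')
E
```

```text
clock: 10.8
tool_pos: [0.4742, 0.0282, 0.2001]
orientation: [92.0, 90.0, -164.8]
force: [0.4, -0.9, 0.3]
opening: 0.0006
rot units 1 [1.4000e-02 4.0000e-03 3.5995e+01]
rot units -1 [ 0.002 -0.009 -0.005]
t 10.8 press mm -2.0 -101.5 200.1 F press 0.16 -0.96 0.3 open 0.0005968540672397535 J [ 27.2   2.6 -25.9  -0.  -61.5 -14. ]
units to go [ 2.000e-03 -8.000e-03 -2.002e+00]
```

View pics/wrist6.png

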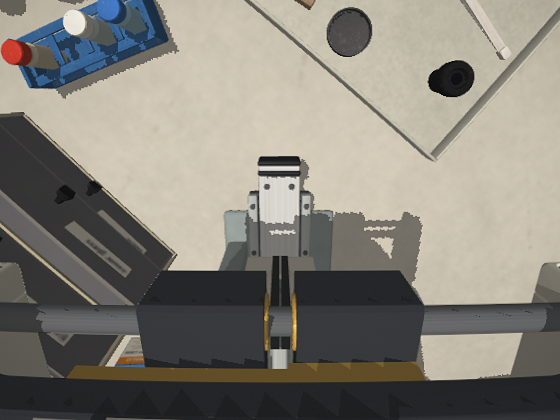

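```bash
python3 -m crank '[{"linear":[0,0,-0.5],"rot":[0,0,0],"hand":0},{"linear":[0,0,-0.6],"rot":[0,0,0],"hand":0},{"linear":[0,0,-0.5],"rot":[0,0,0],"hand":0},{"linear":[0,0,-0.3],"rot":[0,0,0],"hand":0},{"linear":[0,0,0],"rot":[0,0,0],"hand":0}]'; python3 - <<'E'
from h import *
rep((-2,-103,46))
E
```

```text
clock: 11.48
tool_pos: [0.4748, 0.0303, 0.0844]
orientation: [-80.7, 89.8, 22.7]
force: [0.2, -0.1, -0.0]
opening: 0.0003
rot units 1 [-4.9000e-02 -2.0000e-02  3.5954e+01]
rot units -1 [-0.013  0.031 -0.046]
t 11.475 press mm -0.9 -99.6 84.4 F press 0.16 -0.16 -0.03 open 0.00029677187061052 J [ 27.4  10.2 -34.9   0.  -44.7 -14. ]
units to go [-0.004 -0.06  -0.64 ]
```

```bash
python3 -m crank '[{"linear":[0,-0.04,-0.3],"rot":[0,0,0],"hand":0},{"linear":[0,0,-0.3],"rot":[0,0,0],"hand":0},{"linear":[0,0,0],"rot":[0,0,0],"hand":0}]'; python3 - <<'E'
from h import *
rep((-1,-157,46))
E
```

```text
clock: 11.85
tool_pos: [0.477, 0.0294, 0.0507]
orientation: [-83.7, 89.6, 19.9]
force: [-0.5, -0.1, -0.7]
opening: 0.0004
rot units 1 [-0.126 -0.045 35.93 ]
rot units -1 [-0.029  0.08  -0.07 ]
t 11.85 press mm 1.0 -101.0 50.7 F press -0.46 0.03 -0.74 open 0.00037239346876464114 J [ 27.2  13.2 -36.9   0.1 -39.4 -13.8]
units to go [ 0.181 -0.916 -0.078]
```

```bash
python3 -m crank '[{"linear":[0,-0.1,-0.04],"rot":[0,0.06,-0.05],"hand":0},{"linear":[0.02,-0.1,-0.02],"rot":[0,0,0],"hand":0},{"linear":[0.02,-0.1,0],"rot":[0,0,0],"hand":0},{"linear":[0.02,-0.1,0],"rot":[0,0,0],"hand":0},{"linear":[0.02,-0.1,0],"rot":[0,0,0],"hand":0},{"linear":[0.02,-0.1,0],"rot":[0,0,0],"hand":0}]'; python3 - <<'E'
from h import *
rep((-1,-157,46))
E
```

```text
clock: 12.6
tool_pos: [0.4854, -0.0076, 0.0498]
orientation: [-64.6, 89.5, 38.7]
force: [0.1, 2.7, -1.9]
opening: 0.0
rot units 1 [-0.111 -0.089 35.974]
rot units -1 [-0.057  0.071 -0.026]
t 12.6 press mm 0.7 -139.0 49.8 F press 0.67 2.61 -1.94 open 2.301797012204521e-05 J [ 22.3  14.  -35.9  -0.2 -39.7  -8.8]
units to go [ 0.042 -0.299 -0.064]
```

```bash
python3 -m crank '[{"linear":[0.01,-0.1,-0.02],"rot":[0,0,0],"hand":0},{"linear":[0.02,-0.1,0],"rot":[0,0,0],"hand":0},{"linear":[0.02,-0.08,0],"rot":[0,0,0],"hand":0},{"linear":[0.01,-0.06,0],"rot":[0,0,0],"hand":0},{"linear":[0.01,-0.05,0],"rot":[0,0,0],"hand":0}]'; python3 - <<'E'
from h import *
rep((-1,-157,46))
E
```

```text
clock: 13.22
tool_pos: [0.489, -0.0244, 0.0488]
orientation: [-36.0, 88.9, 67.1]
force: [-11.5, 28.6, 10.7]
opening: 0.0006
rot units 1 [  0.13    0.308 -35.977]
rot units -1 [-0.196  0.083  0.022]
t 13.225 press mm 0.3 -156.1 48.8 F press -4.68 30.43 10.67 open 0.0005597679948005192 J [ 19.5  14.4 -35.   -1.2 -39.9  -5.5]
units to go [-0.018 -0.019 -0.047]
```

```bash
python3 -m crank '[{"linear":[0,0,0],"rot":[0,0,0],"hand":0},{"linear":[-0.03,0.13,0],"rot":[-0.1,0,0],"hand":0},{"linear":[0,0.02,0.2],"rot":[0,0,0],"hand":0},{"linear":[0,0,0.5],"rot":[0,0,0],"hand":0},{"linear":[0,0,0.7],"rot":[0,0,0],"hand":0},{"linear":[0,0,0.7],"rot":[0,0,0],"hand":0},{"linear":[0,0,0.5],"rot":[0,0,0],"hand":0},{"linear":[0.1,-0.5,0],"rot":[0,0,0],"hand":0},{"linear":[0.1,-0.6,0],"rot":[0,0,0],"hand":0},{"linear":[0.1,-0.6,0],"rot":[0,0,0],"hand":0},{"linear":[0,0,0],"rot":[0,0,0],"hand":0}]'; python3 - <<'E'
from h import *
rep()
s=snap('wrist','wrist7');snap('side','side7')
im=cv2.imread('pics/side7.png')[120:260,220:340]
cv2.imwrite('pics/c7.png',cv2.resize(im,None,fx=4,fy=4,interpolation=cv2.INTER_CUBIC))
E
```

```text
clock: 14.6
tool_pos: [0.5033, -0.1225, 0.2177]
orientation: [-85.6, 89.4, 17.6]
force: [-0.6, 0.2, -0.7]
opening: 0.0003
rot units 1 [-0.184 -0.058 35.991]
rot units -1 [-0.037  0.117 -0.009]
t 14.6 press mm -8.2 -254.9 217.7 F press -0.55 0.32 -0.74 open 0.00026976382693844156 J [  8.    5.7 -20.   -0.1 -63.7   5.3]
```

View pics/wrist7.png

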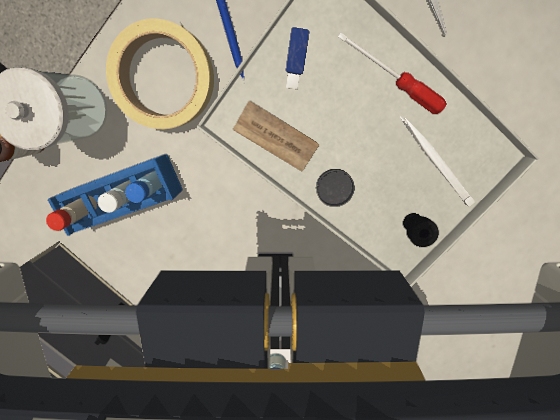

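View pics/c7.png

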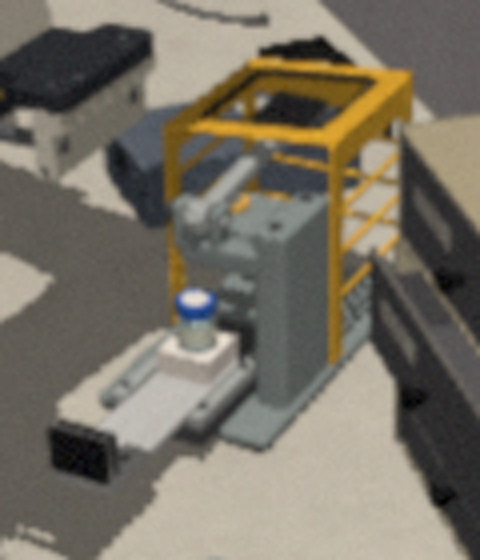

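```bash
python3 - <<'E'
import numpy as np,cv2
from h import *
for t in ('side0','side7'):
    s=dict(np.load(f'pics/{t}.npz'));im=s['image'].astype(int)[180:215,255:290]
    h=cv2.cvtColor(im.astype(np.uint8),cv2.COLOR_RGB2HSV)
    m=(h[...,0]>100)&(h[...,0]<130)&(h[...,1]>120); y,x=np.nonzero(m); print(t,'blue',x.mean()+255,y.mean()+180,y.min()+180,y.max()+180,m.sum())
    g=s['image'].astype(int).sum(2)[222:245,228:252]; m=g<130; y,x=np.nonzero(m); print('tab',x.mean()+228,y.mean()+222,m.sum())
    print('captop z',[bydepth(s,[(269,r)])[0].round(4) for r in range(192,198)])
E
```

```text
side0 blue 268.55172413793105 196.10344827586206 193 198 29
tab 239.63333333333333 233.80833333333334 120
captop z [array([0.4623, 0.0835, 0.0869]), array([0.4652, 0.0805, 0.0866]), array([0.4665, 0.079 , 0.085 ]), array([0.4731, 0.0721, 0.0878]), array([0.4697, 0.0754, 0.0823]), array([0.4674, 0.0776, 0.0777])]
side7 blue 268.8 197.3 194 199 30
tab 239.4962962962963 233.4962962962963 135
captop z [array([0.4569, 0.0892, 0.0825]), array([0.4618, 0.0839, 0.0838]), array([0.4623, 0.0832, 0.0816]), array([0.4655, 0.0798, 0.0816]), array([0.4699, 0.0752, 0.0825]), array([0.4692, 0.0757, 0.0793])]
```

```bash
python3 - <<'E'
from h import *
s0=dict(np.load('pics/side0.npz'))
px=[(x,y) for y in (193,194) for x in range(265,273)]
print(np.median(bydepth(s0,px)[:,2]))
for k in range(4):
    s=snap('side',f'side8{k}'); print(np.median(bydepth(s,px)[:,2]), np.median(bydepth(s,[(x,y+1) for x,y in px])[:,2]))
rep()
E
```

```text
0.08651665920935847
0.08260952008364086 0.0826908386725238
0.08277695716988653 0.08238539256343724
0.08268703715664744 0.0816511444700827
0.08307488050768164 0.0820937806771796
rot units 1 [-0.187 -0.072 35.948]
rot units -1 [-0.046  0.119 -0.051]
t 14.9 press mm -7.5 -252.2 217.3 F press 0.37 -0.1 -0.62 open 0.00035067700226820307 J [  8.3   5.7 -20.1  -0.2 -63.6   5.3]
```

Cap top is about 4 mm lower (86.5 to 82.6 mm), which fits a seated cap. I'm handing in.

```bash
python3 -c "
from plant import ticket
print(ticket.close_job())"
```

```text
the job is handed in; nothing more can be done
None
```

The press cycle is done and handed in at about 15 s of the 51 s; no verdict was reported. I worked with closed fingertips:
- **Carriage in:** I pushed the outer face of the tab to the stop, at about 30 N. The wrist depth then showed the tab's outer face had moved from -181 to -136 mm, the full 45 mm.
- **Lever:** I pressed the pad through the guard window to its firm stop (fingertips at 127 mm, about 47 N), then released it.
- **Carriage out:** I hooked it back by the inner face of the tab to the outer stop, at about 30 N, then moved clear.

**Last checks:**
- **Cap:** its top is about 4 mm lower than at the start (86.5 to about 82.6 mm), which fits a seated cap. The blue cap's centre in the side picture moved only 1.2 pixels, roughly 3 mm. I judged that too coarse to count against the depth and the firm lever stop.
- **Lever:** the pad was back at about 152 mm, its rest height, after release.
- **Carriage:** the tab is within about 0.4 pixel of where it started in the side picture.
- **Vial and bystanders:** the vial looked upright in its nest. The bystanders in the wrist picture looked undisturbed, by eye only. The bulb box was last seen just after the lever press, not in the final pictures.
- **Forces:** the lever press showed about 19 N sideways at the stop, which I took for friction on the pad. I expected about 18 mm of clearance to the guard, but I did not check for guard contact separately.
- **Robot:** at hand-in the wrist force read near zero, with the tool well clear of everything.

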